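Show the upside-down jar's lid to the inspection camera

ROBOT

A 7-joint arm with a two-finger parallel gripper is mounted at the origin on the work surface. World frame = base frame: x ahead of the robot, y to its left, z up, the work surface at z = 0. Lengths are in m, angles in rad, forces in N, time in s.
With the tool pointing down it reaches from about 0.4 to 0.85 m from the base axis. Payload 4.5 kg.
Tool frame: the origin (TCP) lies at the very end of the fingers, on their centre line; the grasp point (between the pads) lies 19 mm behind it (bot.grip_depth is the z of the grasp point in the tool frame, in m); z points along the fingers, y is the line along which they close (so a half turn about z gives the same grasp; the last joint's range is limited). The gripper opens to 88 mm and grips with 3 to 60 N. Pads are 18 mm wide; open, the fingers measure 123 mm over their backs; the gripper's body (75 mm by 187 mm) begins 45 mm behind the grasp point.
Start: joints at [-1.232, 0.689, -0.195, 1.565, 0.157, 0.902, -0.215], TCP at [0.188, 0.596, 0.239] pointing down, gripper open.
Joint ranges: [-3.01, 3.01], [-0.46, 2.08], [-1.47, 1.51], [0.13, 2.56], [-1, 4.14], [0.04, 2.09], [-2.66, 2.66]. Speed limits (rad/s): [2.57, 2.57, 3.14, 3.14, 3.14, 3.14, 3.14].

INTERFACE

Orientations are given as a rotation vector (axis times angle).
In Python, from rig import bot gives the robot as it stands.
- The arm moves only by the tool arm_command, never from a script. Its arguments are lists of equal length, an entry for each row: "grip": the finger opening in cm, from 0 to 8.81; "linear": the shift along the world's x, y, z in cm, a list of three; "yaw": the turn about the world's z in rad. In form: {"grip": [grip, ...], "linear": [[x, y, z], ...], "yaw": [yaw, ...]}. A call has 1 to 20 rows; each row is the pose to reach, as a shift and turn from the pose commanded when the call began; what a row does not reach only later rows make up. A row lasts 1/8 s, in which the tool goes at most 62.5 mm and 10.7 degrees, less where a joint would pass 70% of its speed; a pose out of reach is approached as far as the arm can. A call with a gripper value outside its range is refused whole. The fingers move at their own pace and stop on an object; the grip force is fixed at half the most. Time passes only in rows, so rows that repeat a pose let the fingers close. It gives the time, the measured TCP pose, the force, the opening and the grip force at its end, in the units of the state.
- bot.read_state(): the state, without advancing time (a new reading comes with each control period).
- bot.grab_frame(name): name is "scene" or "side" or "wrist"; returns the picture (400x640x3 uint8, red, green, blue); there is no depth.
- bot.get_calibration(name): a dict with "K" (3x3 intrinsics, pixels), "k1" (the pictures are not rectified: a ray, as slopes to the right and down, at radius r is drawn at 1 + k1 r^2 times it, then the intrinsics apply), "R" (3x3) and "t" (3): a world point X has camera coordinates R X + t; the wrist camera has in their place "T_tool_cam" (4x4, takes a point from camera to tool coordinates, whose origin is the TCP and whose axes are the flange's). Camera axes: x right, y down, z forward; pixel columns grow to the right and rows downward; lengths in m; the calibration is good to about 2 mm. A picture is of the moment at which its call begins: read the wrist's pose just before it. get_calibration takes no time and is no camera call.
- bot.finish_job(): hands the job in; it is judged then, once.
The state is a dict: "t": time; "joint_positions": joint angles; "joint_velocities": joint speeds; "effort": joint torques, N m; "tool_pos": TCP position; "eef_rot": TCP orientation; "force": force on the tool from outside, world axes, zero at the start; "moment": the same for the moment, N m; "opening": finger opening in m; "grasp_force": force on a finger pad.
Only numpy, scipy, OpenCV 4.12 (cv2) and the standard library are available. Lean on these libraries where they do the work, as an engineer would, in place of code of your own. Each camera call takes 0.05 s, during which the arm holds its last target. There are 200 camera calls.

TASK

One jar in the crate was left standing upside down, on its lid. Lift it out and hold it up to the upward-looking inspection camera on the table with its lid towards the lens: the lid's flat face centred on the lens axis, square to it, and 150 mm in front of the lens. Finish while still holding it there, quite still, in the gripper alone; leave the other four jars in the crate standing where they are and do not touch the camera.

Things in the scene. Friction and masses are not known exactly. Their poses are not given: they have to be found in the camera images.
- sealed_jar: The upside-down jar: dark red filled glass, 62 mm diameter, 100 mm tall, about 0.28 to 0.52 kg. It stands on its flat brass lid (60 mm diameter, 12 mm high), glass bottom up; from 24 to 98 mm above the lid's face its side is a plain cylinder. Origin: centre of the lid's flat outer face; z runs along the axis from the lid to the glass bottom. Its turn about z does not matter.
- jar_base (a point): Centre of the upside-down jar's glass bottom (its top as it stands), 100 mm from the lid's face along the jar's z. The jar is best gripped with the finger pads some 15 to 30 mm below this point; deeper, the gripper's own links may bear on the jar. The jar's centre of mass lies about 50 mm below it.
- jar_a: An identical filled jar standing upright on its glass base in another cell of the crate: 62 mm diameter, 100 mm tall, brass lid (60 mm diameter) on top. Origin: centre of its underside; z up. It stays where it is.
- jar_b: An identical filled jar standing upright on its glass base in another cell of the crate: 62 mm diameter, 100 mm tall, brass lid (60 mm diameter) on top. Origin: centre of its underside; z up. It stays where it is.
- jar_c: An identical filled jar standing upright on its glass base in another cell of the crate: 62 mm diameter, 100 mm tall, brass lid (60 mm diameter) on top. Origin: centre of its underside; z up. It stays where it is.
- jar_d: An identical filled jar standing upright on its glass base in another cell of the crate: 62 mm diameter, 100 mm tall, brass lid (60 mm diameter) on top. Origin: centre of its underside; z up. It stays where it is.
- crate: Low fixed plywood crate, 234 x 339 mm (its x, y), 36 mm high, walls and dividers 6 mm, floor 6 mm thick. 2 x 3 cells centred at x -55 and +55, y -110, 0 and +110 mm; the one at -55, 0 is empty. Jars stand on the floor within 9 mm of a cell's centre: at least 36 mm between neighbours along x or y. Origin: centre of its underside; z up.
- camera: Inspection camera fixed to the table: dark steel base 120 x 110 x 14 mm, two side plates, a grey head with a white ring light (88 mm diameter) around a black lens. At its yaw 0 it looks to -x, and always 50 degrees above level. Origin: centre of its base's underside; z up.
- lens (a point): Centre of the lens's front face, about 107 mm above the table. Its z axis is the viewing direction, out of the lens, 50 degrees above level; its y axis is level.
- focus (a point): The point in the air 150 mm in front of the lens on its axis, about 220 mm above the table, where the centre of the lid's face belongs. Same axes as the lens: the jar's z must point along this z (glass bottom away from the lens).

How it is judged:
By the outcome, as a careful person would: the job done as asked, in the order asked, and still so for the second after the job is handed in, while the arm keeps its last pose, push and grip.
It also fails if it takes over 38 s, if anything falls off the work surface, if the arm or the gripper's body presses on something with over 40 N, if the wrist force passes 120 N, or if a joint passes its speed limit or range.

## Working session

There is one attempt and no reset: what is moved stays moved. The work goes in short steps, Python scripts to look and compute and a tool call to move; the robot and the scene stay as the last step left them, time stands still between calls to the robot, and variables do not carry over. Pictures are saved under pics/ and viewed, at most 13 in all, crops included, and the job is handed in when it is done.

Besides the shell and the picture viewer there is one more tool, called after "Request:" by a JSON object that holds its "method" and its "body", one argument or row to a line. arm_command: Moves the arm, as the interface text tells. Its arguments: {"type":"object","properties":{"grip":{"type":"array"},"linear":{"type":"array"},"yaw":{"type":"array"}},"required":["grip","linear","yaw"]}

```bash
ls; mkdir -p pics; cat > h.py <<'E'
import numpy as np, cv2
from rig import bot
def grab(n,f):
    im=bot.grab_frame(n); cv2.imwrite(f'pics/{f}.png',im[:,:,::-1]); return im
def dist(c):
    # drawn = s*(1+k1 r^2): OpenCV model with k1 only
    return np.array([c['k1'],0,0,0,0],float)
def campose(n,st=None):
    from scipy.spatial.transform import Rotation as Ro
    c=bot.get_calibration(n)
    if 'R' in c: return np.array(c['R']),np.array(c['t']),c
    st=st or bot.read_state()
    T=np.eye(4);T[:3,:3]=Ro.from_rotvec(st['eef_rot']).as_matrix();T[:3,3]=st['tool_pos']
    M=np.linalg.inv(T@np.array(c['T_tool_cam'])); return M[:3,:3],M[:3,3],c
def rays(n,uv,st=None):
    R,t,c=campose(n,st)
    p=cv2.undistortPoints(np.array(uv,float).reshape(-1,1,2),np.array(c['K']),dist(c)).reshape(-1,2)
    d=np.c_[p,np.ones(len(p))]@R; return -R.T@t,d
def onplane(n,uv,z,st=None):
    o,d=rays(n,uv,st); return o+d*((z-o[2])/d[:,2])[:,None]
def proj(n,X,st=None):
    R,t,c=campose(n,st)
    return cv2.projectPoints(np.array(X,float).reshape(-1,1,3),cv2.Rodrigues(R)[0],t,np.array(c['K']),dist(c))[0].reshape(-1,2)
E
python3 - <<'E'
from h import *
s=bot.read_state(); print({k:np.round(v,3).tolist() for k,v in s.items()})
for n in('scene','side','wrist'):
    grab(n,n+'0'); R,t,c=campose(n); print(n,'pos',(-R.T@t).round(3),'fwd',R[2].round(3),c['k1'])
E
```

```text
pics
{'t': 0.0, 'joint_positions': [-1.232, 0.69, -0.195, 1.566, 0.157, 0.902, -0.215], 'joint_velocities': [-0.001, -0.001, -0.001, 0.001, 0.001, -0.0, 0.002], 'effort': [0.002, -52.758, -1.266, -15.342, -0.053, 0.006, 0.0], 'tool_pos': [0.187, 0.596, 0.238], 'eef_rot': [-0.477, -3.105, 0.003], 'force': [0.253, -0.26, -0.216], 'moment': [-0.077, 0.05, -0.001], 'grasp_force': 0.0, 'opening': 0.088}
scene pos [ 0.935 -0.448  1.084] fwd [-0.29   0.419 -0.86 ] 0.00064687649385258
side pos [0.373 0.98  0.737] fwd [ 0.221 -0.832 -0.509] 0.03002991303700537
wrist pos [0.121 0.618 0.385] fwd [ 0.259 -0.083 -0.962] 0.002860407724662193
```

```bash
python3 -c "
import cv2,numpy as np
a=[cv2.imread(f'pics/{n}0.png') for n in('scene','side')]
cv2.imwrite('pics/both0.png',cv2.resize(np.vstack(a),(480,600)))"
```

```text
(no output)
```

View pics/scene0.png

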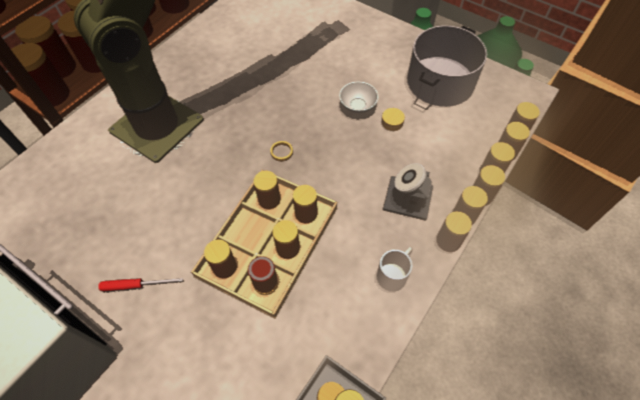

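View pics/side0.png

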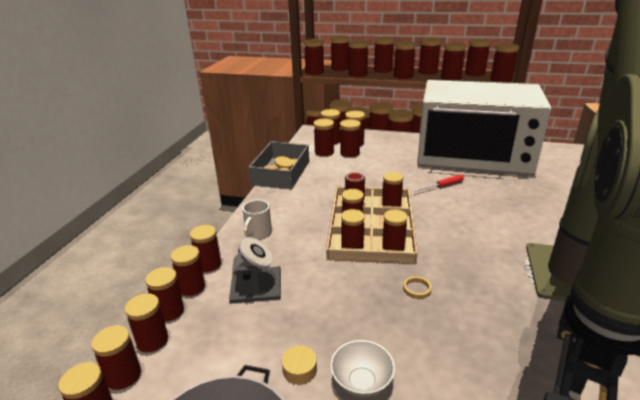

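```bash
python3 - <<'E'
import cv2,numpy as np
a=cv2.imread('pics/scene0.png');b=cv2.imread('pics/side0.png')
A=cv2.resize(a[150:230,370:450],None,fx=5,fy=5,interpolation=2)
B=cv2.resize(b[230:310,220:300],None,fx=5,fy=5,interpolation=2)
C=cv2.resize(a[240:300,235:295],(400,400),interpolation=2)
cv2.imwrite('pics/z0.png',np.hstack([A,B]))
from h import *
for p,n in [((262,267),'jar'),((410,177),'lens')]:
    print(n,onplane('scene',[p],0.106))
print('side',onplane('side',[(355,178)],.106),onplane('side',[(257,251)],.107))
# red top mask
im=a; m=((im[:,:,2]>90)&(im[:,:,1]<60)).astype(np.uint8)
n,l,s,c=cv2.connectedComponentsWithStats(m)
for i in range(1,n):
    if s[i,4]>20: print(s[i],c[i].round(1))
print('crate corners', onplane('scene',[(265,175),(336,205),(275,312),(194,271)],.036).round(3))
print(im[260:276:4,250:276:4,:].tolist())
E
```

```text
jar [[ 0.5888493  -0.20352006  0.106     ]]
lens [[0.7442232 0.2048026 0.106    ]]
side [[ 0.58463667 -0.18985862  0.106     ]] [[0.73973866 0.21186948 0.107     ]]
[542  37   8   4  22] [545.1  38.7]
[561  43  10   8  30] [565.4  46.8]
[253 260  17  17 221] [260.7 268. ]
[ 99 279  42  12 380] [119.4 284.6]
crate corners [[ 0.401  0.029  0.036]
 [ 0.614  0.062  0.036]
 [ 0.659 -0.256  0.036]
 [ 0.435 -0.289  0.036]]
[[[128, 189, 209], [113, 122, 144], [56, 69, 137], [44, 58, 136], [85, 96, 141], [95, 111, 145], [142, 206, 216]], [[111, 124, 150], [39, 54, 135], [34, 49, 134], [37, 51, 135], [35, 51, 134], [100, 111, 144], [74, 109, 140]], [[114, 123, 145], [36, 50, 134], [36, 51, 134], [36, 51, 134], [36, 51, 134], [69, 81, 140], [55, 75, 107]], [[119, 129, 149], [36, 51, 136], [37, 51, 135], [37, 51, 136], [38, 51, 137], [109, 119, 145], [32, 45, 76]]]
```

View pics/z0.png

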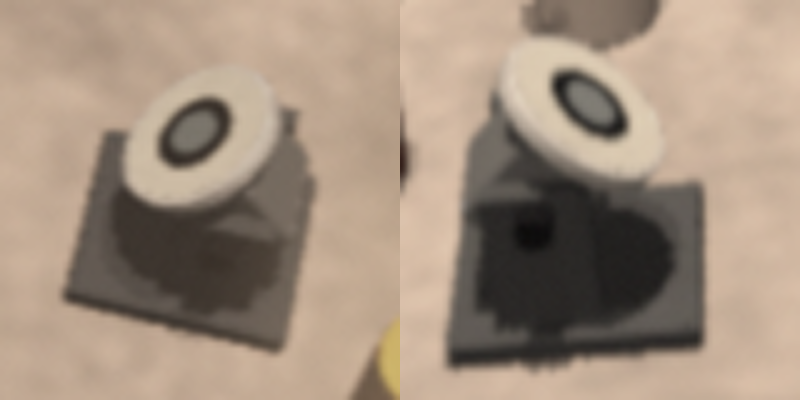

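```bash
cat >> h.py <<'E'
def tri(a,b):
    (o1,d1),(o2,d2)=a,b; d1=d1[0];d2=d2[0]
    s=np.linalg.lstsq(np.c_[d1,-d2],o2-o1,rcond=None)[0]
    p,q=o1+s[0]*d1,o2+s[1]*d2; return (p+q)/2,np.linalg.norm(p-q)
E
python3 - <<'E'
from h import *
f=lambda X,Y,ox,oy:((X+.5)/5-.5+ox,(Y+.5)/5-.5+oy)
L=tri(rays('scene',[f(195,132,370,150)]),rays('side',[f(192,102,220,230)])); print('lens',L)
P=onplane('scene',[f(*p,370,150) for p in[(107,130),(66,291),(281,344),(314,185)]],.014);print(P.round(4))
Q=onplane('side',[f(*p,220,230) for p in[(49,345),(303,334),(302,184)]],.014);print(Q.round(4))
for a,b in [(P[0],P[1]),(P[1],P[2]),(Q[0],Q[1]),(Q[1],Q[2])]:
    d=b-a; print(np.linalg.norm(d).round(4),np.degrees(np.arctan2(d[1],d[0])).round(2))
C=onplane('scene',[(265,175),(336,205),(275,312),(194,271)],.036)
for i in range(4):
    d=C[(i+1)%4]-C[i]; print('crate',np.linalg.norm(d).round(4),np.degrees(np.arctan2(d[1],d[0])).round(2))
print(C.mean(0))
# gold lids
im=cv2.imread('pics/scene0.png');hsv=cv2.cvtColor(im,cv2.COLOR_BGR2HSV)
m=cv2.inRange(hsv,(20,110,130),(32,255,255));m[:, :190]=0;m[:,340:]=0
n,l,s,c=cv2.connectedComponentsWithStats(m)
for i in range(1,n):
    if s[i,4]>100: print(s[i],onplane('scene',[c[i]],.106).round(3))
E
```

```text
lens (array([0.73971257, 0.20583447, 0.10542934]), np.float64(0.000130984043693476))
[[0.6803 0.2398 0.014 ]
 [0.7154 0.1378 0.014 ]
 [0.8257 0.1754 0.014 ]
 [0.7928 0.2739 0.014 ]]
[[0.7898 0.2822 0.014 ]
 [0.6772 0.2497 0.014 ]
 [0.7131 0.1462 0.014 ]]
0.1079 -71.03
0.1165 18.85
0.1172 -163.93
0.1095 -70.87
crate 0.2158 8.83
crate 0.3211 -81.94
crate 0.2265 -171.6
crate 0.3197 96.14
[ 0.52727421 -0.11332268  0.036     ]
[270 141  23  18 110] [[0.421 0.084 0.106]]
[254 171  24  20 370] [[ 0.446 -0.015  0.106]]
[292 185  26  21 403] [[0.553 0.007 0.106]]
[271 219  29  24 481] [[ 0.575 -0.101  0.106]]
[204 239  26  24 494] [[ 0.477 -0.232  0.106]]
[318 382  22  18 318] [[ 0.865 -0.333  0.106]]
```

The scene view shows the upside-down jar at about (262,268). The inspection camera's lens is at (409,176) in scene and (258,250) in side, and its base is turned about 18.5°. I'll move to hover near the focus and look at the lens from close by.

Request:
{"method": "arm_command", "body": {
  "grip": [8.8,8.8,8.8,8.8,8.8,8.8,8.8,8.8,8.8,8.8,8.8,8.8,8.8,8.8,8.8,8.8],
  "linear": [
    [2,-2,4],
    [5,-5.5,8],
    [9,-9.5,9],
    [13,-13.5,9],
    [17,-18,9],
    [21,-22,9],
    [25,-26,9],
    [29,-30.5,9],
    [33,-35,9],
    [36.5,-38.5,9],
    [39,-41,9],
    [41,-43,9],
    [41,-43.5,9],
    [41,-43.5,9],
    [41,-43.5,9],
    [41,-43.5,9]
  ],
  "yaw": [0.03,0.07,0.12,0.17,0.22,0.27,0.32,0.37,0.42,0.47,0.52,0.57,0.61,0.63,0.63,0.63]
}}

```text
t: 2.15
tool_pos: [0.5972, 0.1619, 0.3288]
eef_rot: [0.51, -3.1, -0.001]
force: [0.7, -0.4, 0.9]
opening: 0.0881
grasp_force: 0.0
```

```bash
python3 - <<'E'
from h import *
s=bot.read_state(); print(s['t'],s['tool_pos'].round(4) if hasattr(s['tool_pos'],'round') else s['tool_pos'],s['eef_rot'],np.round(s['joint_positions'],2))
im=grab('wrist','w1')
import pickle; pickle.dump(s,open('w1.pkl','wb'))
z=np.array([-.61,-.204,.766])
print(proj('wrist',[[.74,.206,.106],[.587,-.203,.106]],s))
E
```

```text
2.15 [0.5972 0.1619 0.3288] [ 5.09862360e-01 -3.09989798e+00 -5.00451609e-04] [-0.14  0.61 -0.37  1.46  0.23  1.12  1.35]
[[320.32228258 272.42386356]
 [ 44.4842106   72.75982219]]
```

View pics/w1.png

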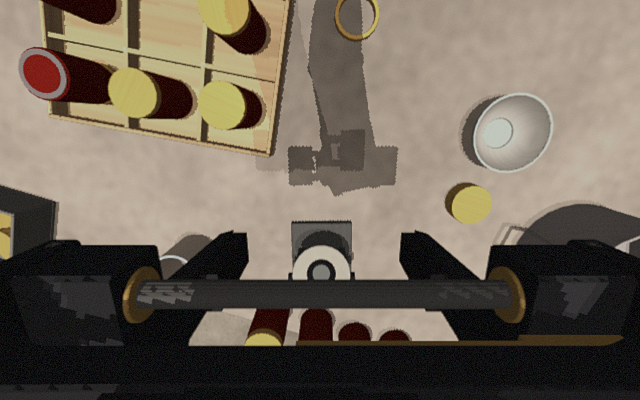

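The wrist view confirms both: lens at about (320,271), the base's front edge from (290,221) to (352,221), and the jar bottom ring at about (44,73).

```bash
python3 - <<'E'
from h import *
import pickle; s=pickle.load(open('w1.pkl','rb')); im=cv2.imread('pics/w1.png').astype(int)
g=im.sum(2)/3
# front edge of base: strongest dark step down columns
E=[]
for x in range(295,350,3):
    d=g[210:230,x]; k=np.argmin(np.diff(d)); 
    # subpixel crossing
    hi,lo=d[max(k-3,0)],d[min(k+4,19)]; th=(hi+lo)/2; j=np.where((d[:-1]>th)&(d[1:]<=th))[0][0]
    E.append((x,210+j+(d[j]-th)/(d[j]-d[j+1])))
E=np.array(E); print(E[:,1].round(1))
P=onplane('wrist',E,.007,s); c=np.polyfit(P[:,1],P[:,0],1); print('edge dir deg',np.degrees(np.arctan2(1,c[0])))
for y in (228,236):  # side edges
    r=g[y,275:368]; dd=np.diff(r); l=275+np.argmin(dd[:40]); rr=275+40+np.argmax(dd[40:]); print(y,l,rr,onplane('wrist',[(l+.5,y),(rr+.5,y)],.014,s).round(4).tolist())
# lens dark grey inside the white ring
sub=im[244:284,290:352]; 
white=(sub.min(2)>150).astype(np.uint8)
ys,xs=np.where(white); print('ring bbox',xs.min()+290,xs.max()+290,ys.min()+244)
dark=(sub.max(2)<70).astype(np.uint8); n,l,st,ce=cv2.connectedComponentsWithStats(dark)
for i in range(1,n):
    if st[i,4]>30: print(st[i]+[290,244,0,0,0],ce[i]+[290,244])
gl=((sub.max(2)>=70)&(sub.max(2)<150)).astype(np.uint8);n,l,st,ce=cv2.connectedComponentsWithStats(gl)
for i in range(1,n):
    if st[i,4]>30: print('grey',st[i]+[290,244,0,0,0],ce[i]+[290,244])
# triangulate lens with all three
A=[];b=[]
uv={'scene':(408.6,176.0),'side':(258.0,250.0),'wrist':(320.5,271)}
for n in uv:
    o,d=rays(n,[uv[n]],s); d=d[0]/np.linalg.norm(d[0]); M=np.eye(3)-np.outer(d,d); A.append(M);b.append(M@o)
X=np.linalg.solve(sum(A),sum(b)); print('lens',X.round(4),[ (proj(n,X,s)[0]-uv[n]).round(2).tolist() for n in uv])
# jar
m=((im[:,:,2]>130)&(im[:,:,1]<70)).astype(np.uint8); n,l,st,ce=cv2.connectedComponentsWithStats(m)
for i in range(1,n):
    if st[i,4]>200: print(st[i],onplane('wrist',[ce[i]],.106,s).round(4))
E
```

```text
[220.2 220.2 220.5 220.4 220.2 220.2 220.2 220.2 220.  220.  220.  220.
 220.  220.2 219.6 219.4 220.2 220.1 220.1]
edge dir deg 109.185825951277
228 290 351 [[0.7244, 0.1433, 0.014], [0.6893, 0.2469, 0.014]]
236 290 351 [[0.7392, 0.1478, 0.014], [0.7038, 0.2523, 0.014]]
ring bbox 290 349 246
[293 244  58  20 299] [327.74247492 249.54849498]
[290 260  62  24 522] [320.3045977  275.24712644]
grey [291 244  18  24 129] [295.37984496 251.93023256]
grey [312 245  32  11  32] [327.5     247.34375]
grey [346 244   6  28  67] [349.82089552 256.26865672]
grey [313 264  17  16 229] [320.92139738 272.33187773]
lens [0.7393 0.2059 0.105 ] [[-0.14, 0.01], [0.21, 0.19], [-0.1, 0.64]]
```

Request:
{"method": "arm_command", "body": {
  "grip": [8.8,8.8,8.8,8.8,8.8,8.8,8.8,8.8,8.8,8.8,8.8,8.8],
  "linear": [
    [0,-2,0],
    [-0.2,-6,0],
    [-0.3,-11,-1],
    [-0.4,-16,-2],
    [-0.5,-21,-3],
    [-0.6,-26,-5],
    [-0.8,-30,-6],
    [-0.9,-33,-7],
    [-1,-35.5,-8],
    [-1,-36.5,-8],
    [-1,-36.5,-8],
    [-1,-36.5,-8]
  ],
  "yaw": [-0.02,-0.04,-0.06,-0.08,-0.1,-0.12,-0.14,-0.16,-0.18,-0.18,-0.18,-0.18]
}}

```text
t: 3.7
tool_pos: [0.5882, -0.202, 0.2493]
eef_rot: [-0.231, 3.132, 0.002]
force: [-0.3, 0.1, -0.5]
opening: 0.0882
grasp_force: 0.0
```

```bash
python3 - <<'E'
from h import *
import pickle
s=bot.read_state(); im=grab('wrist','w2'); pickle.dump(s,open('w2.pkl','wb'))
print(s['t'],np.round(s['tool_pos'],4),np.round(s['eef_rot'],4),np.round(s['joint_positions'],2))
print('expect',proj('wrist',[[.587,-.203,.106]],s))
E
```

```text
3.7 [ 0.5882 -0.202   0.2493] [-2.3140e-01  3.1319e+00  1.6000e-03] [ 0.43  0.68 -0.31  1.56  0.24  0.94  1.76]
expect [[322.01297504 186.95515824]]
```

View pics/w2.png

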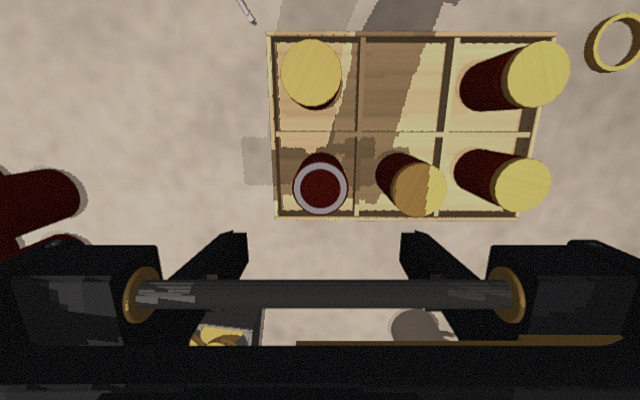

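The jar's grey rim is centred at about (320,188), directly under the tool. The empty cell is top-middle, and the crate edges line up with the picture rows.

```bash
python3 - <<'E'
from h import *
import pickle; s=pickle.load(open('w2.pkl','rb')); im=cv2.imread('pics/w2.png'); h=cv2.cvtColor(im,cv2.COLOR_BGR2HSV)
m=np.zeros(im.shape[:2],np.uint8); sub=im[155:220,285:357].astype(int)
m[155:220,285:357]=((h[155:220,285:357,1]<95)&(sub.max(2)>120))
n,l,st,ce=cv2.connectedComponentsWithStats(m); i=1+np.argmax(st[1:,4]); print(st[i])
e=cv2.fitEllipse(max(cv2.findContours((l==i).astype(np.uint8),0,1)[0],key=len)); print(e)
print('jar',onplane('wrist',[e[0]],.106,s),'diam', np.linalg.norm(np.diff(onplane('wrist',[(e[0][0]-e[1][0]/2,e[0][1]),(e[0][0]+e[1][0]/2,e[0][1])],.106,s),axis=0)))
C=onplane('wrist',[(266,32),(557,32),(533,218),(275,219)],.036,s); print(C.round(4))
for i in range(4):
    d=C[(i+1)%4]-C[i]; print(np.linalg.norm(d).round(4),np.degrees(np.arctan2(d[1],d[0])).round(2))
print('centre',C.mean(0))
# back wall (robot side) edge rows: profile in empty cell column
g=cv2.cvtColor(im,cv2.COLOR_BGR2GRAY)
for x in (380,430): print(x,g[26:50,x].tolist())
E
```

```text
[294 163  53  51 826]
((319.7974853515625, 187.97544860839844), (50.36079025268555, 51.54417419433594), 92.20832824707031)
jar [[ 0.58847282 -0.20520285  0.106     ]] diam 0.05442620594490345
[[ 0.4309 -0.2919  0.036 ]
 [ 0.3816  0.0409  0.036 ]
 [ 0.604   0.0941  0.036 ]
 [ 0.6581 -0.2586  0.036 ]]
0.3364 98.44
0.2288 13.45
0.3569 -81.29
0.2296 -171.68
centre [ 0.51866401 -0.10388274  0.036     ]
380 [98, 97, 99, 98, 91, 101, 116, 114, 113, 101, 73, 48, 56, 50, 51, 51, 79, 114, 121, 122, 118, 120, 120, 118]
430 [104, 103, 103, 103, 90, 90, 104, 104, 101, 88, 69, 47, 47, 46, 54, 50, 62, 109, 168, 182, 181, 179, 179, 179]
```

Request:
{"method": "arm_command", "body": {
  "grip": [8.8,8.8,8.8,8.8,8.8,8.8,8.8,8.8,8.8,7,6,5.5,5.5,5.5,5.5],
  "linear": [
    [0,-0.3,-1.5],
    [0,-0.3,-4.5],
    [0,-0.3,-8],
    [0,-0.3,-12],
    [0,-0.3,-15],
    [0,-0.3,-17.5],
    [0,-0.3,-18.6],
    [0,-0.3,-18.6],
    [0,-0.3,-18.6],
    [0,-0.3,-18.6],
    [0,-0.3,-18.6],
    [0,-0.3,-18.6],
    [0,-0.3,-18.6],
    [0,-0.3,-18.6],
    [0,-0.3,-18.6]
  ],
  "yaw": [0,0,0,0,0,0,0,0,0,0,0,0,0,0,0]
}}

```text
t: 5.62
tool_pos: [0.5878, -0.2065, 0.0631]
eef_rot: [-0.228, 3.133, 0.0]
force: [-0.8, 1.7, 5.1]
opening: 0.0611
grasp_force: 30.0
```

Request:
{"method": "arm_command", "body": {
  "grip": [5.5,5.5,5.5,5.5,5.5,5.5,5.5,5.5,5.5,5.5,5.5,5.5,5.5,5.5],
  "linear": [
    [0,0,0.5],
    [0,0,2],
    [0,0,5],
    [0,0,8.5],
    [0,0,11.5],
    [-0.5,0.3,13],
    [-2,1.3,13],
    [-4.5,3,13],
    [-7.5,5,13],
    [-10.5,7,13],
    [-12.5,8.4,13],
    [-13.1,8.8,13],
    [-13.1,8.8,13],
    [-13.1,8.8,13]
  ],
  "yaw": [0,0,0,0,0,0,0,0,0,0,0,0,0,0]
}}

```text
t: 7.38
tool_pos: [0.4577, -0.1194, 0.1928]
eef_rot: [-0.226, 3.132, -0.001]
force: [0.1, 0.9, -2.8]
opening: 0.0612
grasp_force: 29.9
```

```bash
python3 - <<'E'
from h import *
s=bot.read_state(); print(s['t'],np.round(s['tool_pos'],4),np.round(s['eef_rot'],3),s['force'],np.round(s['joint_positions'],2))
a=grab('scene','s3');b=grab('side','d3')
np.save('st3.npy',s['tool_pos'])
A=cv2.resize(a[130:320,170:360],(400,400),interpolation=2);B=cv2.resize(b[130:280,310:460],(400,400),interpolation=2)
cv2.imwrite('pics/z3.png',np.hstack([A,B])[:,:,::-1])
E
```

```text
7.375 [ 0.4577 -0.1194  0.1928] [-2.260e-01  3.132e+00 -1.000e-03] [ 0.10832456  0.85118771 -2.80474987] [ 0.33  0.58 -0.27  2.06  0.29  0.54  1.57]
```

View pics/z3.png

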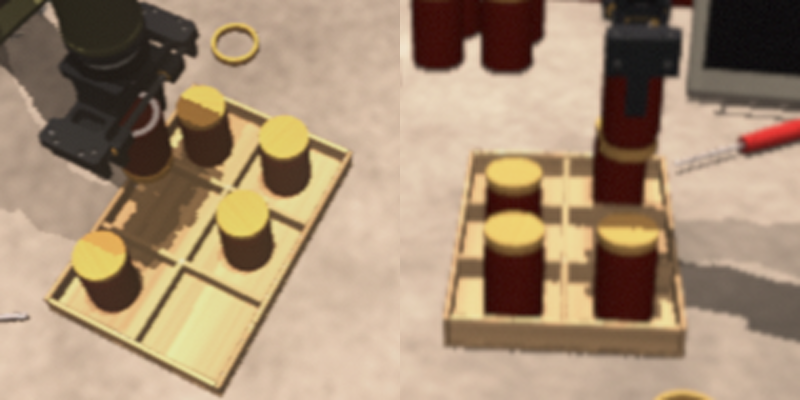

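Request:
{"method": "arm_command", "body": {
  "grip": [5.5,5.5,5.5,5.5,5.5,5.5,5.5,5.5,5.5,5.5,5.5,5.5,5.5,5.5,5.5],
  "linear": [
    [0,0,-1.5],
    [0,0,-4.5],
    [0,0,-8],
    [0,0,-11],
    [0,0,-12.4],
    [0,0,-12.6],
    [-0.8,-0.1,-12.6],
    [-1.4,-0.2,-12.6],
    [-1.7,-0.25,-12.5],
    [-2,-0.3,-12.4],
    [-2.3,-0.34,-12.3],
    [-2.6,-0.39,-12.25],
    [-2.9,-0.43,-12.2],
    [-3.2,-0.48,-12.15],
    [-3.2,-0.48,-12.15]
  ],
  "yaw": [0,0,0,0,0,0,0,0,0,0,0,0,0,0,0]
}}

```text
t: 9.35
tool_pos: [0.4321, -0.1226, 0.0726]
eef_rot: [-0.23, 3.118, 0.001]
force: [8.5, 1.4, 2.4]
opening: 0.0612
grasp_force: 30.0
```

```bash
python3 - <<'E'
from h import *
s=bot.read_state(); print(s['t'],np.round(s['tool_pos'],4),np.round(s['eef_rot'],3),np.round(s['force'],1),np.round(s['moment'],2),np.round(s['joint_positions'],2))
a=grab('scene','s4');b=grab('side','d4')
A=cv2.resize(a[130:320,170:360],(400,400),interpolation=2);B=cv2.resize(b[130:280,310:460],(400,400),interpolation=2)
cv2.imwrite('pics/z4.png',np.hstack([A,B])[:,:,::-1])
E
```

```text
9.35 [ 0.4321 -0.1226  0.0726] [-2.300e-01  3.118e+00  1.000e-03] [8.5 1.4 2.4] [ 0.53 -2.16  0.01] [ 0.22  0.79 -0.07  2.23  0.43  0.12  1.46]
```

View pics/z4.png

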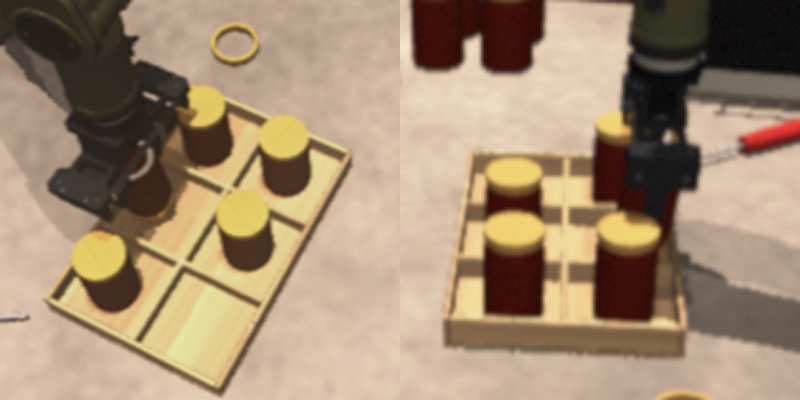

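The arm is near its joint‑6 limit (0.12) here, so this wall is too close to the base. The jar already leans the right way. I'll finish the tilt against the outside of the crate's far (+x) wall, next to the vacated cell.

Request:
{"method": "arm_command", "body": {
  "grip": [5.5,5.5,5.5,5.5,5.5,5.5,5.5,5.5,5.5,5.5,5.5,5.5,5.5,5.5,5.5,5.5],
  "linear": [
    [0.6,0.1,0.5],
    [1.2,0.2,2.5],
    [1.5,0.2,6],
    [1.8,0.2,9.5],
    [2,0,12],
    [3,-0.4,13],
    [6,-1.4,13],
    [10,-2.6,13],
    [14,-3.8,13],
    [18,-5,13],
    [22,-6.2,13],
    [25,-7.1,13],
    [26.5,-7.6,13],
    [27,-7.7,13],
    [27,-7.7,13],
    [27,-7.7,13]
  ],
  "yaw": [0,0,0,0,0,0,0,0,0,0,0,0,0,0,0,0]
}}

```text
t: 11.45
tool_pos: [0.6934, -0.2003, 0.2011]
eef_rot: [0.228, -3.131, -0.001]
force: [0.2, 1.0, -3.5]
opening: 0.0609
grasp_force: 30.0
```

```bash
python3 - <<'E'
from h import *
s=bot.read_state(); print(s['t'],np.round(s['tool_pos'],4),np.round(s['eef_rot'],3),np.round(s['force'],1),np.round(s['joint_positions'],2))
a=grab('scene','s5');b=grab('side','d5')
A=cv2.resize(a[150:310,190:350],(400,400),interpolation=2);B=cv2.resize(b[100:260,280:440],(400,400),interpolation=2)
cv2.imwrite('pics/z5.png',np.hstack([A,B])[:,:,::-1])
E
```

```text
11.45 [ 0.6934 -0.2003  0.2011] [ 2.280e-01 -3.131e+00 -1.000e-03] [ 0.2  1.  -3.5] [ 0.36  0.88 -0.31  1.26  0.28  1.05  1.73]
```

View pics/z5.png

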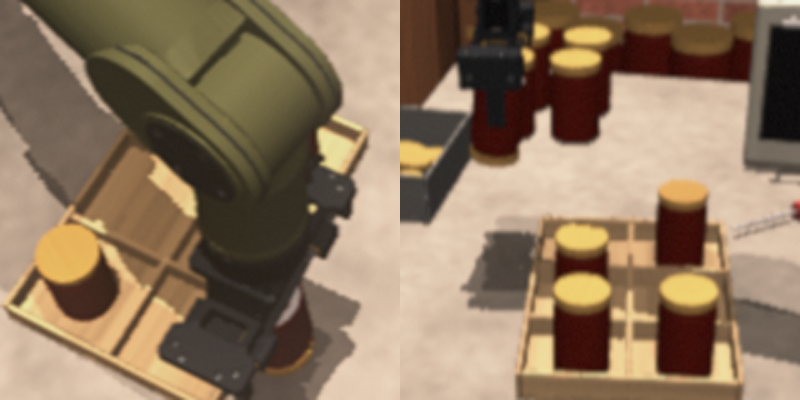

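Request:
{"method": "arm_command", "body": {
  "grip": [5.5,5.5,5.5,5.5,5.5,5.5,5.5,5.5,5.5,5.5,5.5,5.5,5.5,5.5,5.5,5.5,5.5,5.5],
  "linear": [
    [0,0,-2],
    [0,0,-5.5],
    [0,0,-9],
    [0,0,-11.2],
    [0,0,-11.8],
    [-0.8,-0.12,-11.8],
    [-1.6,-0.24,-11.8],
    [-2.2,-0.32,-11.8],
    [-2.8,-0.41,-11.6],
    [-3.4,-0.5,-11.5],
    [-3.9,-0.58,-11.5],
    [-4.4,-0.65,-11.5],
    [-4.9,-0.72,-11.6],
    [-5.3,-0.78,-11.6],
    [-5.7,-0.84,-11.7],
    [-6,-0.89,-11.7],
    [-6.2,-0.92,-11.7],
    [-6.2,-0.92,-11.7]
  ],
  "yaw": [0,0,0,0,0,0,0,0,0,0,0,0,0,0,0,0,0,0]
}}

```text
t: 13.8
tool_pos: [0.632, -0.2099, 0.0838]
eef_rot: [0.228, -3.132, -0.0]
force: [3.8, -0.7, -1.5]
opening: 0.061
grasp_force: 30.0
```

```bash
python3 - <<'E'
from h import *
s=bot.read_state(); print(s['t'],np.round(s['tool_pos'],4),np.round(s['eef_rot'],3),np.round(s['force'],1),np.round(s['moment'],2))
a=grab('scene','s6');b=grab('side','d6')
A=cv2.resize(a[150:310,190:350],(400,400),interpolation=2);B=cv2.resize(b[100:260,280:440],(400,400),interpolation=2)
cv2.imwrite('pics/z6.png',np.hstack([A,B])[:,:,::-1])
E
```

```text
13.8 [ 0.632  -0.2099  0.0838] [ 0.228 -3.132 -0.   ] [ 3.8 -0.7 -1.5] [-0.04 -1.15  0.03]
```

View pics/z6.png

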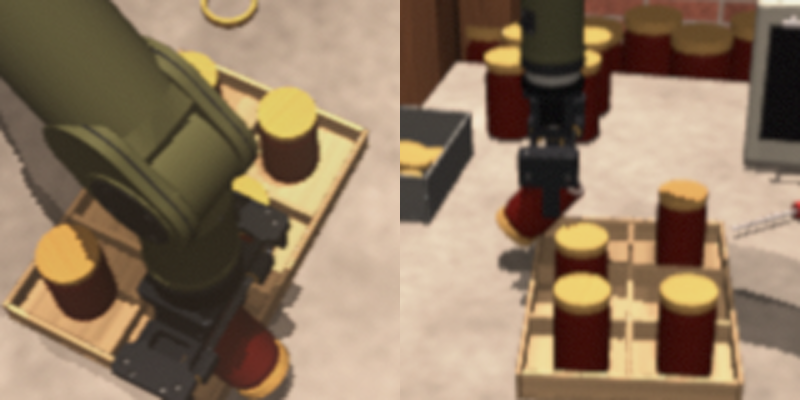

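The jar now leans roughly 40° with the lid away from the robot, as wanted. I'll back off, lift it and carry it to near the focus with the final yaw.

Request:
{"method": "arm_command", "body": {
  "grip": [5.5,5.5,5.5,5.5,5.5,5.5,5.5,5.5,5.5,5.5,5.5,5.5,5.5,5.5,5.5,5.5,5.5,5.5,5.5,5.5],
  "linear": [
    [0.7,0.1,0.2],
    [1.5,0.2,1],
    [2,0.3,3],
    [2,0.3,6.5],
    [2,0.3,10.5],
    [2,0.3,14.5],
    [2,0.5,17.5],
    [1.5,2,19.5],
    [1,5,19.8],
    [0,9,19.8],
    [-0.5,13.5,19.8],
    [-1,18,19.8],
    [-1.6,22.5,19.8],
    [-2.2,27,19.8],
    [-2.6,31,19.8],
    [-3,34.5,19.8],
    [-3.2,36.5,19.8],
    [-3.2,37,19.8],
    [-3.2,37,19.8],
    [-3.2,37,19.8]
  ],
  "yaw": [0,0,0,0,0,0,0,0,0.02,0.04,0.06,0.08,0.1,0.12,0.14,0.16,0.183,0.183,0.183,0.183]
}}

```text
t: 16.4
tool_pos: [0.6009, 0.158, 0.2821]
eef_rot: [0.509, -3.1, 0.002]
force: [-0.9, -0.0, -1.6]
opening: 0.0609
grasp_force: 30.0
```

```bash
python3 - <<'E'
from h import *
import pickle
s=bot.read_state(); print(s['t'],np.round(s['tool_pos'],4),np.round(s['eef_rot'],3),np.round(s['force'],1),np.round(s['joint_positions'],2))
pickle.dump(s,open('s7.pkl','wb'))
a=grab('scene','s7');b=grab('side','d7')
A=cv2.resize(a[110:230,310:430],(400,400),interpolation=2);B=cv2.resize(b[150:310,200:360],(400,400),interpolation=2)
cv2.imwrite('pics/z7.png',np.hstack([A,B])[:,:,::-1])
E
```

```text
16.4 [0.6009 0.158  0.2821] [ 5.09e-01 -3.10e+00  2.00e-03] [-0.9 -0.  -1.6] [-0.13  0.65 -0.37  1.52  0.26  1.02  1.33]
```

View pics/z7.png

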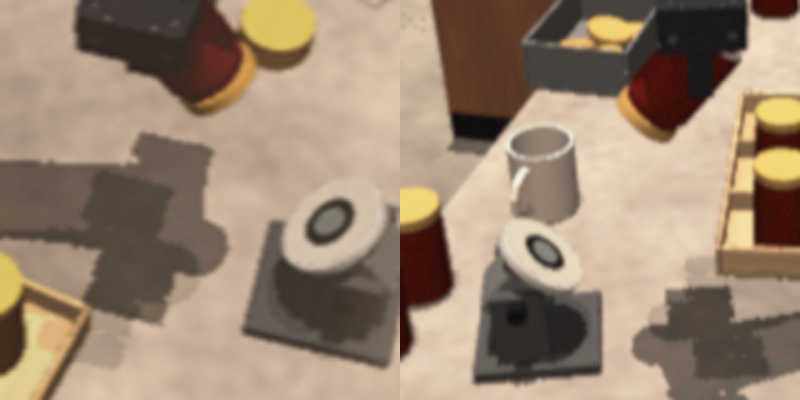

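The jar is held tilted beside the camera. Side shows its lower edge running from about (310,201) to (336,174), with the lid at about (258,196). Next I'll measure the tilt from the silhouette lines.

```bash
cat > meas.py <<'E'
from h import *
from scipy.ndimage import map_coordinates
h=np.array([np.cos(np.radians(18.8)),np.sin(np.radians(18.8)),0]); lat=np.array([-h[1],h[0],0])
def rim(C,a,r):
    u=np.cross(a,lat); t=np.linspace(0,2*np.pi,60)[:,None]; return C+r*(np.cos(t)*u+np.sin(t)*lat)
def axis(th): return -np.sin(th)*h+np.cos(th)*np.array([0,0,1.])
def edgeline(im,p0,p1,nsgn,half=5,n=25):
    # refine a line near p0-p1: strongest blue-channel step across it
    p0,p1=np.array(p0,float),np.array(p1,float); d=(p1-p0)/np.linalg.norm(p1-p0); nn=np.array([-d[1],d[0]])*nsgn
    q=[];s=np.linspace(-half,half,8*half+1)
    for t in np.linspace(0,1,n):
        c=p0+t*(p1-p0); xy=c+s[:,None]*nn
        v=map_coordinates(im[:,:,2].astype(float)+im[:,:,1],[xy[:,1],xy[:,0]],order=1)
        g=np.diff(v); k=np.argmax(g)
        if g[k]>2: q.append(c+(s[k]+s[k+1])/2*nn)
    q=np.array(q); vx,vy,x,y=cv2.fitLine(q.astype(np.float32),cv2.DIST_HUBER,0,.01,.01).ravel()
    res=(q-[x,y])@[-vy,vx]; return np.array([[x-8*vx,y-8*vy],[x+8*vx,y+8*vy]]),np.abs(res).mean(),len(q)
def tilt(view,seg,st=None):
    o,d=rays(view,seg,st); n=np.cross(d[0],d[1]); n/=np.linalg.norm(n)
    return np.degrees(np.arctan(n[2]/(n@h))),n,o
E
python3 - <<'E'
from meas import *
import pickle; s=pickle.load(open('s7.pkl','rb'))
a=cv2.imread('pics/s7.png')[:,:,::-1];b=cv2.imread('pics/d7.png')[:,:,::-1]
ns=[]
for im,v,p,q in [(b,'side',(310,201),(332,178)),(a,'scene',(374,112),(382,121)),(a,'scene',(360,138),(368,143))]:
    for sg in(1,-1):
        try:
            L,r,n=edgeline(im,p,q,sg); t,nn,o=tilt(v,L); print(v,sg,L.round(1).tolist(),round(r,2),n,'tilt',round(t,2))
        except Exception as e: print(e)
th=np.radians(42); G=np.array(s['tool_pos'])+[0,0,bot.grip_depth if bot.grip_depth>0 else -bot.grip_depth]
C=G-.076*axis(th); print('lid centre est',C)
for v in('side','scene'):
    P=proj(v,rim(C,axis(th),.03)); print(v,P.min(0).round(1),P.max(0).round(1))
for v,im in(('side',b),('scene',a)):
    hs=cv2.cvtColor(np.ascontiguousarray(im),cv2.COLOR_RGB2HSV); m=cv2.inRange(hs,(8,110,90),(30,255,255))
    x0,y0,x1,y1=(240,175,315,215) if v=='side' else (360,110,392,150)
    k=np.zeros_like(m);k[y0:y1,x0:x1]=m[y0:y1,x0:x1]; n,l,st,ce=cv2.connectedComponentsWithStats(k); 
    for i in range(1,n):
        if st[i,4]>30: print(v,st[i],ce[i])
E
```

```text
side 1 [[317.20001220703125, 194.89999389648438], [327.8999938964844, 183.0]] 0.22 25 tilt 40.57
side -1 [[317.29998779296875, 188.6999969482422], [327.8999938964844, 176.8000030517578]] 0.62 6 tilt 40.68
scene 1 [[378.29998779296875, 122.80000305175781], [383.0, 107.5]] 0.27 6 tilt -5.57
scene -1 [[372.20001220703125, 110.19999694824219], [383.29998779296875, 121.5999984741211]] 0.52 25 tilt 44.13
scene 1 [[358.6000061035156, 135.10000610351562], [370.0, 146.3000030517578]] 0.2 25 tilt 43.0
scene -1 [[360.79998779296875, 139.39999389648438], [376.3999938964844, 143.10000610351562]] 0.05 3 tilt 89.11
lid centre est [0.64908036 0.17439706 0.2442897 ]
side [285.2 185.9] [306.6 206. ]
scene [366.9 123.5] [388.1 144.1]
side [242 175  11  21  72] [245.48611111 185.43055556]
side [287 184  22  22 152] [294.92763158 196.10526316]
scene [366 110  26  34 305] [383.30819672 126.29508197]
```

```bash
cat >> meas.py <<'E'
def report(a,b,st,segs,ths):
    G=np.array(st['tool_pos'])+[0,0,.019]
    for im,v,p,q,sg in segs:
        L,r,n=edgeline(im,p,q,sg,half=4); t,nn,o=tilt(v,L); print(v,'res',round(r,2),n,'tilt',round(t,2),'axis-plane dist mm',round(1000*abs((G-o)@nn),1))
    for th in ths:
        A=axis(np.radians(th)); C=G-.076*A
        for im,v in((b,'side'),(a,'scene')):
            c0,c1=proj(v,[C,C-.02*A]); e=(c1-c0); px=np.linalg.norm(e)/20; e/=np.linalg.norm(e); w=np.array([-e[1],e[0]])
            R=proj(v,rim(C,A,.03))-c0; out=[]
            for k in np.arange(-5,6,1.):
                x=R@w; y=R@e; near=np.abs(x-k)<1.; pred=y[near].max()
                s=np.linspace(pred-6,pred+6,97); xy=c0+k*w+s[:,None]*e
                # gold lid -> background: saturation falls
                pix=np.stack([map_coordinates(im[:,:,i].astype(float),[xy[:,1],xy[:,0]],order=1) for i in range(3)],1)
                f=(pix.max(1)-pix.min(1))/(pix.max(1)+1); g=np.diff(f); j=np.argmin(g); out.append((s[j]+s[j+1])/2-pred)
            print(th,v,'face edge beyond prediction px',np.round(out,1),'px/mm',round(px,3))
E
python3 - <<'E'
from meas import *
import pickle; s=pickle.load(open('s7.pkl','rb'))
a=cv2.imread('pics/s7.png')[:,:,::-1];b=cv2.imread('pics/d7.png')[:,:,::-1]
report(a,b,s,[(b,'side',(314,198),(331,180),1),(b,'side',(318,194),(333,177),1),(a,'scene',(374,112),(381,119),-1),(a,'scene',(360,137),(367,144),1)],(40.6,))
E
```

```text
side res 0.22 25 tilt 40.62 axis-plane dist mm 31.7
side res 0.19 25 tilt 40.08 axis-plane dist mm 31.4
scene res 0.24 25 tilt 39.28 axis-plane dist mm 28.9
scene res 0.2 25 tilt 42.16 axis-plane dist mm 33.2
40.6 side face edge beyond prediction px [-0.3 -0.9 -0.1 -0.4 -0.1 -0.2 -0.6 -0.4 -0.1 -0.4  0.1] px/mm 0.42
40.6 scene face edge beyond prediction px [-1.1 -0.7 -0.9 -0.9 -0.6 -0.3 -0.9 -0.6 -0.3 -0.6 -0.7] px/mm 0.356
```

Request:
{"method": "arm_command", "body": {
  "grip": [5.5,5.5,5.5,5.5,5.5,5.5,5.5,5.5,5.5,5.5],
  "linear": [
    [0,0,-0.4],
    [0,0,-0.9],
    [0.1,0.1,-1.4],
    [0.1,0.1,-1.8],
    [0.1,0.1,-2.1],
    [0.1,0.1,-2.2],
    [0.1,0.1,-2.2],
    [0.1,0.1,-2.2],
    [0.1,0.1,-2.2],
    [0.1,0.1,-2.2]
  ],
  "yaw": [0,0,0,0,0,0,0,0,0,0]
}}

```text
t: 17.75
tool_pos: [0.6016, 0.1612, 0.2603]
eef_rot: [-0.513, 3.099, 0.0]
force: [0.2, 1.0, -3.1]
opening: 0.0609
grasp_force: 30.0
```

```bash
python3 - <<'E'
from meas import *
import pickle
s=bot.read_state(); print(s['t'],np.round(s['tool_pos'],4),np.round(s['eef_rot'],4),np.round(s['force'],1))
pickle.dump(s,open('s8.pkl','wb'))
a=grab('scene','s8');b=grab('side','d8')
w=np.array(proj('side',[[.601,.159,.2784]]))-proj('side',[[.6009,.158,.3011]]); v=np.array(proj('scene',[[.601,.159,.2784]]))-proj('scene',[[.6009,.158,.3011]])
f=lambda p,o:tuple(np.array(p)+o[0])
report(a,b,s,[(b,'side',f((314,198),w),f((331,180),w),1),(b,'side',f((318,194),w),f((333,177),w),1),(a,'scene',f((374,112),v),f((381,119),v),-1),(a,'scene',f((360,137),v),f((367,144),v),1)],(40.4,))
# predicted appearance: ring and lens axis drawn
A=axis(np.radians(40)); Ln=np.array([.7393,.2059,.1062])
for im,n in((a,'scene'),(b,'side')):
    o=im[:,:,::-1].copy(); z=4; x0,y0=(330,100) if n=='scene' else (220,170)
    o=cv2.resize(o[y0:y0+130,x0:x0+100],None,fx=z,fy=z,interpolation=2)
    for X,c in((rim(Ln+.15*A,A,.03),(255,0,0)),(np.array([Ln,Ln+.15*A]),(0,255,0)),(rim(Ln,A,.044),(0,0,255))):
        P=((proj(n,X)-[x0,y0]+.5)*z).astype(int); cv2.polylines(o,[P.reshape(-1,1,2)],False,c,1)
    globals()[n]=o
cv2.imwrite('pics/z8.png',np.hstack([scene,side]))
E
```

```text
17.75 [0.6016 0.1612 0.2603] [-5.1310e-01  3.0993e+00  1.0000e-04] [ 0.2  1.  -3.1]
side res 0.17 25 tilt 40.28 axis-plane dist mm 31.6
side res 0.26 25 tilt 39.88 axis-plane dist mm 31.5
scene res 0.15 25 tilt 38.78 axis-plane dist mm 29.3
scene res 0.2 25 tilt 42.41 axis-plane dist mm 32.8
40.4 side face edge beyond prediction px [-0.1 -0.2 -0.4 -0.3 -0.2 -0.1  0.2 -0.2 -0.3  0.2 -0.1] px/mm 0.414
40.4 scene face edge beyond prediction px [-0.8 -0.6 -0.7 -0.4 -0.4 -0.4 -1.1 -0.6 -0.4 -0.8 -0.6] px/mm 0.347
```

View pics/z8.png

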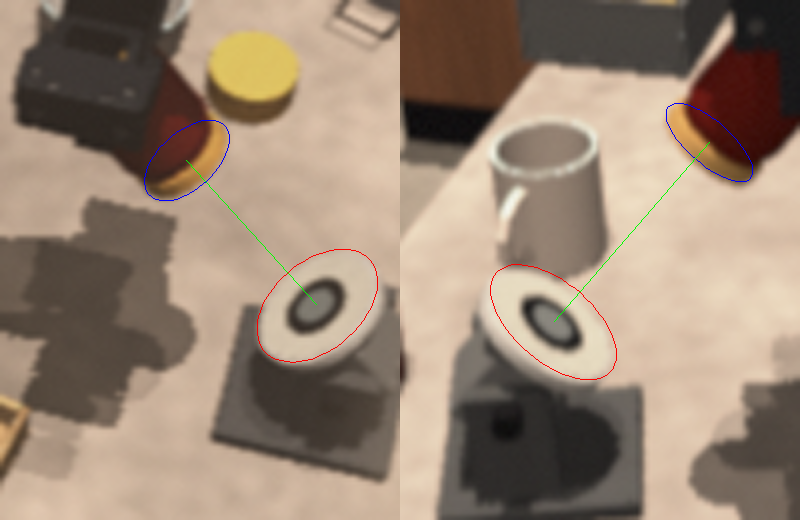

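The overlays fall on the lid and lens in both views, lens at about (315,304) and (553,321) in the crops. I'll pin down the lens centre in pixels and compare it with the jar in the same views.

```bash
python3 - <<'E'
from meas import *
import pickle
s=pickle.load(open('s8.pkl','rb'));uv={}
for n,f,c in(('scene','s8',(409,176)),('side','d8',(258,250))):
    acc=[]
    im=cv2.imread(f'pics/{f}.png'); z=8
    x0,y0=c[0]-14,c[1]-14; g=cv2.resize(cv2.cvtColor(im,cv2.COLOR_BGR2GRAY)[y0:y0+29,x0:x0+29],None,fx=z,fy=z,interpolation=cv2.INTER_CUBIC)
    for th in(125,140,155):
        k=(g<th).astype(np.uint8); nn,l,st,ce=cv2.connectedComponentsWithStats(k)
        i=l[14*z,14*z] or l[14*z-20:14*z+20,14*z-20:14*z+20].max()
        ct=max(cv2.findContours((l==i).astype(np.uint8),cv2.RETR_EXTERNAL,cv2.CHAIN_APPROX_NONE)[0],key=len)
        e=cv2.fitEllipse(ct); acc.append(((np.array(e[0])+.5)/z-.5)+[x0,y0]); print(n,th,acc[-1].round(2),np.round(np.array(e[1])/z,1))
    uv[n]=acc[1]
L,gap=tri(rays('scene',[uv['scene']]),rays('side',[uv['side']])); print('lens',L.round(4),gap)
G=np.array(s['tool_pos'])+[0,0,.019]
for d in(.075,.076):
    A=axis(np.radians(40.1)); C=G-d*A; U=axis(np.radians(40)); e=C-L
    print(d,'along',e@U,'up-perp',e@np.cross(U,lat),'lateral',e@lat)
E
```

```text
scene 125 [408.51 176.1 ] [10.9 16.9]
scene 140 [408.51 176.1 ] [11.3 17.3]
scene 155 [408.51 176.1 ] [11.8 17.7]
side 125 [257.41 250.44] [ 9.2 17.9]
side 140 [257.41 250.43] [ 9.6 18.3]
side 155 [257.41 250.43] [10.  18.7]
lens [0.7402 0.2064 0.1045] 0.0016949386568176465
0.075 along 0.1526089124339358 up-perp -0.000805362335967001 lateral 0.0019192558668696697
0.076 along 0.15160891395702247 up-perp -0.0008071076643329347 lateral 0.001919255866869668
```

Request:
{"method": "arm_command", "body": {
  "grip": [5.5,5.5,5.5,5.5,5.5,5.5,5.5,5.5],
  "linear": [
    [0.05,-0.1,-0.05],
    [0.1,-0.2,-0.1],
    [0.1,-0.2,-0.1],
    [0.1,-0.2,-0.1],
    [0.1,-0.2,-0.1],
    [0.1,-0.2,-0.1],
    [0.1,-0.2,-0.1],
    [0.1,-0.2,-0.1]
  ],
  "yaw": [0,0,0,0,0,0,0,0]
}}

```text
t: 18.85
tool_pos: [0.6025, 0.1592, 0.2593]
eef_rot: [0.513, -3.099, -0.0]
force: [0.0, 0.6, -2.7]
opening: 0.0606
grasp_force: 30.0
```

```bash
python3 - <<'E'
from meas import *
p=[]
for i in range(4):
    s=bot.read_state(); p.append(np.r_[s['tool_pos'],s['eef_rot']]); b=bot.grab_frame('side')
print(s['t'],np.round(p,4),np.abs(s['joint_velocities']).max())
a=bot.grab_frame('scene')
w=proj('side',[p[-1][:3]+[0,0,.019]])-proj('side',[[.6009,.158,.3011]]); v=proj('scene',[p[-1][:3]+[0,0,.019]])-proj('scene',[[.6009,.158,.3011]])
f=lambda q,o:tuple(np.array(q)+o[0])
report(a,b,s,[(b,'side',f((314,198),w),f((331,180),w),1),(a,'scene',f((374,112),v),f((381,119),v),-1),(a,'scene',f((360,137),v),f((367,144),v),1)],(40.2,))
L=np.array([.7398,.2061,.1058]);G=p[-1][:3]+[0,0,.019]
e=G-.0755*axis(np.radians(40.1))-L;U=axis(np.radians(40));print(e@U,e@np.cross(U,lat),e@lat)
E
```

```text
19.0 [[ 6.0250e-01  1.5920e-01  2.5930e-01  5.1320e-01 -3.0994e+00 -1.0000e-04]
 [ 6.0250e-01  1.5920e-01  2.5920e-01  5.1330e-01 -3.0994e+00 -1.0000e-04]
 [ 6.0250e-01  1.5920e-01  2.5920e-01  5.1320e-01 -3.0993e+00 -1.0000e-04]
 [ 6.0260e-01  1.5920e-01  2.5930e-01  5.1330e-01 -3.0994e+00 -1.0000e-04]] 0.0019990268343052045
side res 0.18 25 tilt 40.9 axis-plane dist mm 31.6
scene res 0.16 25 tilt 39.18 axis-plane dist mm 28.8
scene res 0.24 25 tilt 43.16 axis-plane dist mm 33.2
40.2 side face edge beyond prediction px [-0.1 -0.2 -0.4 -0.3 -0.2 -0.1  0.2 -0.2 -0.3  0.2 -0.1] px/mm 0.412
40.2 scene face edge beyond prediction px [-0.7 -0.7 -0.7 -0.9 -0.7 -0.4 -0.7 -0.6 -0.4 -0.9 -0.3] px/mm 0.346
0.14983725465641345 0.00011187970683847958 -0.00013534689252037074
```

The lid sits at the focus: 149.8 mm from the lens, centred to within a few tenths of a millimetre on my estimates, tilted about 40–41°, and still. Handing in.

```bash
python3 -c "
from rig import bot
print(bot.finish_job())"
```

```text
the job is handed in; nothing more can be done
None
```

I handed the job in at 19 s with the upside-down jar held still in the gripper. By my measurements its lid is centred on the lens axis, about 150 mm in front of the lens and within about 1° of square (the cameras are only good to about 2 mm). The other four jars and the camera were not touched as far as I could see, and no verdict came back.

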